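# Check the cork depth of the sample bottle with the spring gauge

### The arm

A 6-joint arm with a two-finger parallel gripper is mounted at the origin on the work surface; the furniture and walls round the work are solid. World frame = base frame: x ahead of the robot, y to its left, z up, the work surface at z = 0. Lengths are in m, angles in degrees, forces in N, time in s.
With the tool pointing down it reaches from about 0.4 to 0.825 m from the base axis. Payload 7 kg.
Tool frame: the origin (TCP) lies between the finger pads; the fingertips stand 14 mm ahead of it and the grasp point (between the pads) lies 5 mm behind it; z points along the fingers, y is the line along which they close (so a half turn about z gives the same grasp; the last joint's range is limited). The gripper opens to 88 mm and grips with 3 to 60 N. Pads are 19 mm wide; open, the fingers measure 130 mm over their backs; the gripper's body (78 mm by 193 mm) begins 47 mm behind the grasp point.
Start: joints at [91.794, 20.546, 0.682, 0, -70.136, -16.507], TCP at [0.171, 0.653, 0.202] pointing down, gripper open.
Joint ranges: [-176.03, 176.03], [-82.01, 121.73], [-58.28, 71.71], [-173.87, 95.51], [-174.79, -0.11], [-173.66, 173.66]. Speed limits (degrees/s): [136.94, 136.94, 172.46, 180, 180, 180].

### API

Orientations are given as [roll, pitch, yaw] about the fixed x, y, z axes, in that order (R = Rz(yaw) Ry(pitch) Rx(roll)).
In Python, from plant import status, cams, job gives the robot as it stands. The module is installed in compiled form; this text tells all that it offers.
- The arm moves only by the tool step_arm, never from a script. Its arguments are lists of equal length, an entry for each row: "xyz": the shift along the tool's x, y, z each as a share of 20 cm, from -1 to 1, a list of three; "yaw": the turn about the tool's z as a share of 360 degrees, from -1 to 1; "claw": the closure, from -1 (fully open) to 1 (shut). A call has 1 to 20 rows; each row is the pose to reach, as a shift and turn from the pose commanded when the call began, along the tool's axes at that moment, turning the shorter way round; what a row does not reach only later rows make up. A row lasts 1/12 s, in which the tool goes at most 41.7 mm and 7.16 degrees, less where a joint would pass 70% of its speed; a pose out of reach is approached as far as the arm can. A call with a number of a shift or a turn outside -1 to 1 is refused whole. A call with a gripper value outside its range is refused whole. The fingers move at their own pace and stop on an object; "grip_force" is the grip in N (left out, the last holds). Time passes only in rows, so rows that repeat a pose let the fingers close. It gives the time, the measured TCP pose, the force, the opening and the grip force at its end, in the units of the state.
- status.get_state(): the state, without advancing time (a new reading comes with each control period).
- cams.capture(name): name is "scene" or "side" or "wrist"; returns (picture, depth): 480x640x3 uint8, blue, green, red; 480x640 float32, m along the optical axis (not along the pixel's ray), 0 where there is no reading.
- cams.calibration(name): a dict with "mtx" (3x3 intrinsics, pixels), "D" ([k1, k2, p1, p2, k3] as OpenCV has them; the pictures are not rectified), "camera_from_world" (4x4, takes a point from world to camera coordinates); the wrist camera has in their place "T_tool_cam" (4x4, takes a point from camera to tool coordinates, whose origin is the TCP and whose axes are the flange's). Camera axes: x right, y down, z forward; pixel columns grow to the right and rows downward; lengths in m; the calibration is good to about 2 mm. A picture is of the moment at which its call begins: read the wrist's pose just before it. calibration takes no time and is no camera call.
- job.close_job(): hands the job in; it is judged then, once.
The state is a dict: "time_s": time; "joints": joint angles; "qd": joint speeds; "joint_torque": joint torques, N m; "tcp_pos": TCP position; "eef_rot": TCP orientation; "contact_force": force on the tool from outside, world axes, zero at the start; "moment": the same for the moment, N m; "gripper_width": finger opening in m; "gripper_force": force on a finger pad.
Only numpy, scipy, OpenCV 4.12 (cv2) and the standard library are available. Lean on these libraries where they do the work, as an engineer would, in place of code of your own. Each camera call takes 0.05 s, during which the arm holds its last target. There are 200 camera calls.

### The job

The bottle with the red ring on its neck is the sample from this bottling run: check how deep its cork sits with the spring gauge that stands on its brass setting block. Take the gauge by its black grip and first check its zero: press the grip straight down on the setting block until the grip's lower edge stands on the green band, and keep it so for a moment. Then lift it off, set its bell squarely over the mouth of the sample bottle and press straight down, gently, until the grip's edge stands on the green band again; finish like that, still gripping the gauge upright and pressed on the bottle, with the other bottles and things left where they are.

Things in the scene. Friction and masses are not known exactly. Their poses are not given: they have to be found in the camera images.
- gauge_grip (a point): centre of the gauge's black round grip (32 mm in diameter, 57 mm long, axis upright along its own z). The gauge is 0.19 kg, loose, and stands upright on the setting block. Below the grip comes a 23 mm thick sprung tube with a green band, then a steel bell foot (47 mm wide at its mouth); tube and bell are one piece that slides up into the grip
- bell_seat (a point): centre of the flat seat inside the gauge's bell, which comes to lie on a bottle's rim; with the foot fully out it is 64 mm straight below gauge_grip. The bell's skirt reaches 10 mm below this seat; inside it is 33 mm wide at the seat and flares to 42 mm at its mouth. The feeler pin (8 mm thick, in the middle) stands out 6 mm below the seat when both joints are 0
- gauge_foot (a joint): how far tube and bell are pushed up into the grip, m: 0 fully out (spring force 3 N), 0.022 the stop; stiffness 300 N/m. The grip's lower edge is on the green band from 0.005 (4.5 N) to 0.015 (7.5 N)
- gauge_pin (a joint): how far the feeler pin is pushed up into the grip, m: 0 fully out, 0.030 the stop; 0.6 N at 0, plus 60 N/m. It moves by itself as the pin meets a cork or the recess of the setting block
- gauge: the gauge: the frame of its grip, z upward along its axis, origin 64 mm below gauge_grip
- setting_mouth (a point): centre of the rim of the brass setting block, 52 mm above the table: a dummy bottle mouth (rim 28.4 mm outside, 18.4 mm inside, recess 6 mm deep) on a fixed, round, dark steel base 72 mm wide. The bell sits over it at the start, its seat on the rim
- setting_block: the fixed setting block; origin at the centre of its underside on the table
- sample_bottle_mouth (a point): centre of the rim of the sample bottle (red ring round its neck): rim 28.4 mm outside, 18.4 mm inside, 219 mm above the table; its cork lies 4 mm below the rim
- sample_bottle: the sample bottle: green glass, 55 mm wide, 205 mm tall, 0.42 kg, loose in one of three 59 mm wide pockets of a fixed wooden tray (pockets in a row, 88 mm apart); origin at the centre of its underside, 14 mm above the table, z up
- sample_bottle_cork: the cork in the sample bottle's mouth, fixed in it (frame of the bottle)
- bottle_b: a second bottle of the same size in the tray, without a ring; not to be disturbed
- bottle_c: a third bottle of the same size in the tray, without a ring; not to be disturbed
- tray: the fixed wooden tray, 100 x 290 x 92 mm, long side along its own y; origin at the centre of its underside. Fixed things round the work: behind it two pink bottles (262 mm tall) and four flutes on a low stand (tops at 268 mm), a cask far right, and near right a stepped stand of yellow bottles (tops up to 330 mm, all right of y = -0.33)
- coasters: stack of felt coasters, 71 mm wide, 13 mm high, with a stemless glass standing on it; bystander
- coaster_glass: stemless tasting glass, 67 mm wide, 91 mm tall, on the coasters; bystander
- drawn_cork: a drawn cork lying on the table, 24 x 44 mm; bystander
- note_pencil: a red pencil lying on the table, 128 mm long; bystander
- waiter_corkscrew: a waiter's corkscrew lying on the table, 172 mm long; bystander
Things that resemble listed ones, but are neither listed nor needed, are in the scene too. Leave any pink look-alike of the setting_block alone.

How it is judged (in metres and radians):
On the way:
1. the gauge, gripped and upright, is pressed on the setting block with the grip's edge on the green band (value of joint gauge_foot between 0.0045 and 0.0165 m and distance between bell_seat and setting_mouth below 0.005 m and angle between gauge's own z axis and vertical below 0.1 rad and contact force between gauge and setting_block above 2.5 N and contact force between the fingers and gauge above 1 N), for 0.2 s.
At the end, for the whole second after the job is handed in: The gauge is gripped, upright within 4 degrees, its bell seated on the sample bottle's rim (2 mm in height, 4 mm sideways), foot pushed in 4.5 to 16.5 mm (green band), 2.5 to 13 N on the bottle with the pin on its cork, at rest; all bottles upright in the tray (value of joint gauge_foot between 0.0045 and 0.0165 m and horizontal distance between bell_seat and sample_bottle_mouth below 0.004 m and z of bell_seat in the frame of sample_bottle_mouth below 0.002 m and angle between gauge's own z axis and vertical below 0.07 rad and angle between the z axis of gauge and the z axis of sample_bottle, either way round below 0.08 rad and contact force between gauge and sample_bottle between 2.5 and 13 N and contact force between gauge and sample_bottle_cork above 0.2 N and contact force between the fingers and gauge above 1 N and linear speed of gauge below 0.02 m/s and angle between sample_bottle's own z axis and vertical below 0.06 rad and angle between each of bottle_b, bottle_c's own z axis and vertical below 0.1 rad); the arm keeps its last pose, push and grip.
It fails at once if the gauge is pressed hard (over 25 N) on a bottle (contact force between gauge and sample_bottle above 25 N or contact force between gauge and bottle_b above 25 N or contact force between gauge and bottle_c above 25 N).
It fails at once if a bottle is tipped or lifted from its pocket (angle between any of sample_bottle, bottle_b, bottle_c's own z axis and vertical above 0.2 rad or distance of any of sample_bottle, bottle_b, bottle_c from where it was at the start of the episode above 0.02 m).
It fails at once if the gauge is dropped or laid over (angle between gauge's own z axis and vertical above 0.6 rad).
It fails at once if a bystander is pushed away (distance of any of coasters, coaster_glass from where it was at the start of the episode above 0.03 m or distance of any of drawn_cork, note_pencil, waiter_corkscrew from where it was at the start of the episode above 0.04 m).
It also fails if it takes over 51 s, if anything falls off the work surface, if the arm or the gripper's body presses on something with over 40 N, if the wrist force passes 120 N, or if a joint passes its speed limit or range.

## Working session

There is one attempt and no reset: what is moved stays moved. The work goes in short steps, Python scripts to look and compute and a tool call to move; the robot and the scene stay as the last step left them, time stands still between calls to the robot, and variables do not carry over. Pictures are saved under pics/ and viewed, at most 12 in all, crops included, and the job is handed in when it is done.

Besides the shell and the picture viewer there is one more tool, called after "Emit:" as name(argument=value, ...) on one line, values as JSON. step_arm: Moves the arm, as the interface text tells. Shift numbers are shares of 20 cm and turn numbers shares of 360 degrees, none past 1 either way. Its arguments: {"type":"object","properties":{"xyz":{"type":"array"},"yaw":{"type":"array"},"claw":{"type":"array"},"grip_force":{"type":"number"}},"required":["xyz","yaw","claw"]}

```bash
mkdir -p pics; cat > h.py <<'E'
import numpy as np, cv2
from plant import status, cams, job
def world(name,uv,depth=None,zplane=None):
    c=cams.calibration(name); K=np.array(c['mtx']);D=np.array(c['D'])
    uv=np.array(uv,float).reshape(-1,1,2)
    n=cv2.undistortPoints(uv,K,D).reshape(-1,2); r=np.c_[n,np.ones(len(n))]
    if name=='wrist':
        s=status.get_state(); from scipy.spatial.transform import Rotation as R
        T=np.eye(4);T[:3,:3]=R.from_euler('xyz',s['eef_rot'],degrees=True).as_matrix();T[:3,3]=s['tcp_pos']
        M=T@np.array(c['T_tool_cam'])
    else: M=np.linalg.inv(np.array(c['camera_from_world']))
    if depth is not None: return (r*np.array(depth).reshape(-1,1))@M[:3,:3].T+M[:3,3]
    d=r@M[:3,:3].T; o=M[:3,3]
    return o+d*((zplane-o[2])/d[:,2])[:,None]
E
python3 - <<'E'
from h import *
print(status.get_state())
for n in ['scene','side','wrist']:
    p,d=cams.capture(n); cv2.imwrite(f'pics/{n}0.png',p); np.save(f'pics/{n}0.npy',d)
    print(n,cams.calibration(n))
E
```

```text
{'time_s': 0.0, 'joints': array([ 9.17939885e+01,  2.05923363e+01,  6.33605884e-01, -2.02076543e-02,
       -7.01356471e+01, -1.65067116e+01]), 'qd': array([-0.00531726, -0.0456339 , -0.07254983, -0.02024426,  0.04343981,
        0.05885568]), 'joint_torque': array([-5.14579770e-04, -5.82719886e+01,  2.93049413e+01,  6.99698031e+00,
        6.92967908e-03, -1.53584938e-04]), 'tcp_pos': array([0.17132805, 0.65234456, 0.200611  ]), 'eef_rot': array([ 1.79904114e+02, -8.60441720e-03, -1.47195980e+01]), 'contact_force': array([-0.0918275 ,  0.35444188, -1.03140273]), 'moment': array([ 0.00992202, -0.03176482,  0.02749202]), 'gripper_force': 0.0, 'gripper_width': 0.08758046790951984}
scene {'mtx': array([[532.25232839,   0.        , 321.69528283],
       [  0.        , 532.25232839, 238.78150547],
       [  0.        ,   0.        ,   1.        ]]), 'D': array([-0.12282741,  0.        ,  0.        ,  0.        ,  0.        ]), 'camera_from_world': array([[-0.53434905, -0.84519017, -0.01116567,  0.28336442],
       [-0.4450516 ,  0.29255331, -0.84636968,  0.32634478],
       [ 0.71860989, 
[... 515 characters left out ...]
67851, -0.5476218 ,  0.84298294],
       [ 0.        ,  0.        ,  0.        ,  1.        ]])}
wrist {'mtx': array([[330.45447532,   0.        , 315.81914744],
       [  0.        , 330.45447532, 237.93481877],
       [  0.        ,   0.        ,   1.        ]]), 'D': array([-0.04808051,  0.        ,  0.        ,  0.        ,  0.        ]), 'T_tool_cam': array([[ 1.08235460e-03, -9.51845029e-01, -3.06577671e-01,
         8.34116403e-02],
       [ 9.99999334e-01,  9.07559947e-04,  7.12698521e-04,
        -3.20768382e-04],
       [-4.00140930e-04, -3.06578239e-01,  9.51845378e-01,
        -1.83563565e-01],
       [ 0.00000000e+00,  0.00000000e+00,  0.00000000e+00,
         1.00000000e+00]])}
```

View pics/scene0.png

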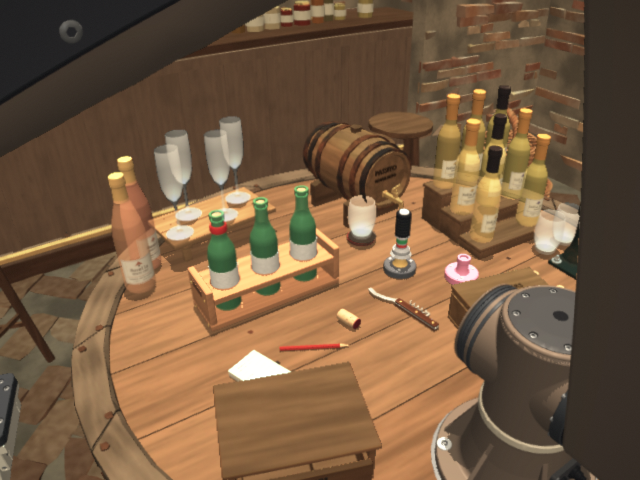

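View pics/side0.png

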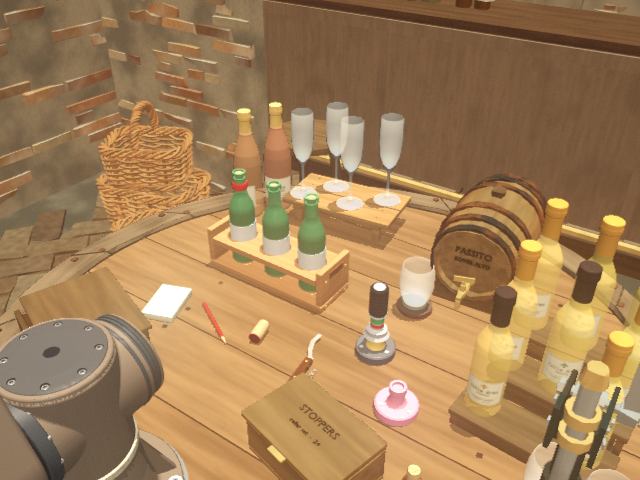

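Candidates for the gauge: the black object on the grey base (scene 403,225 / side 378,300); the look-alikes are the black bottle caps at scene (503,95), (497,130) and (493,160), and the pink block at (462,272). For the sample: the red-ringed bottle at scene (218,228) / side (239,182), versus the ringless bottles at (262,205) and (302,195). Next is a close crop of the choice, with measurements.

```bash
python3 - <<'E'
from h import *
s=cv2.imread('pics/scene0.png');d=cv2.imread('pics/side0.png')
a=cv2.resize(s[200:285,370:440],None,fx=5,fy=5,interpolation=2); b=cv2.resize(d[275:360,345:415],None,fx=5,fy=5,interpolation=2)
a2=cv2.resize(s[180:250,195:335],None,fx=2.5,fy=2.5);b2=cv2.resize(d[160:230,210:350],None,fx=2.5,fy=2.5)
a2=a2[:, :350];b2=b2[:,:350]
cv2.imwrite('pics/crop.png',np.vstack([np.hstack([a,b]),np.hstack([a2,b2])]))
E
```

```text
(no output)
```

View pics/crop.png

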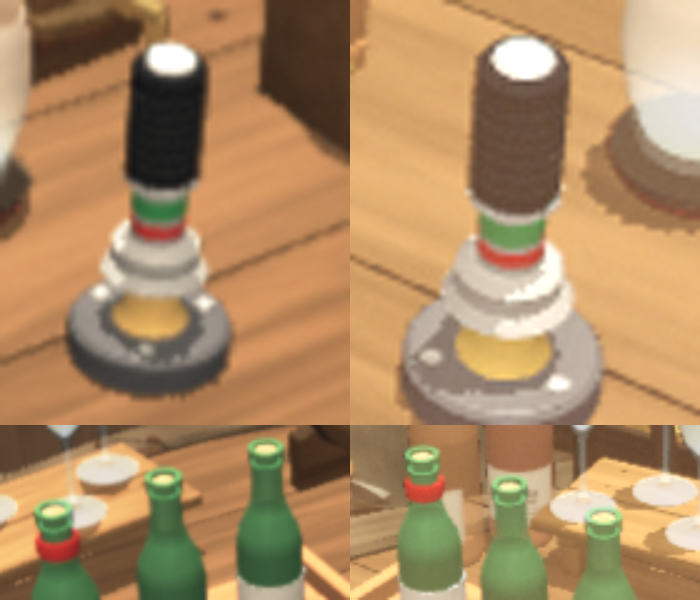

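The crop shows the black grip with a white cap at scene (404.4,211.4) and side (379.6,286.6), standing on brass over the grey base. The red-ring bottle's rim is at scene (216.6,215) and side (238.8,172).

```bash
cat >> h.py <<'E'
def tri(uv):
    P=[];q=[]
    for n in ('scene','side'):
        c=cams.calibration(n)
        q.append(cv2.undistortPoints(np.array(uv[n],float).reshape(1,1,2),np.array(c['mtx']),np.array(c['D'])).reshape(2,1)); P.append(np.array(c['camera_from_world'])[:3])
    X=cv2.triangulatePoints(P[0],P[1],q[0],q[1]);return (X[:3]/X[3]).ravel()
E
python3 - <<'E'
from h import *
np.set_printoptions(precision=4,suppress=True)
def w(n,p): return 
for nm,a,b,z in [('cap',(404.4,211.4),(379.6,286.6),.146),('sample',(216.6,215.2),(238.8,172),.219),
 ('b',(195+163/2.5,180+58/2.5),(210+160/2.5,160+64/2.5),.219),('c',(195+266/2.5,180+28/2.5),(210+254/2.5,160+95/2.5),.219)]:
    print(nm,tri({'scene':a,'side':b}),world('scene',[a],zplane=z),world('side',[b],zplane=z))
# wrist view red etc
E
```

```text
cap [ 0.473  -0.1674  0.1454] [[ 0.4726 -0.1669  0.146 ]] [[ 0.472  -0.1678  0.146 ]]
sample [0.5565 0.2041 0.2145] [[0.547  0.2072 0.219 ]] [[0.5517 0.1992 0.219 ]]
b [0.557  0.1162 0.2114] [[0.5439 0.1221 0.219 ]] [[0.5461 0.1073 0.219 ]]
c [0.5559 0.0277 0.2123] [[0.5435 0.0346 0.219 ]] [[0.5471 0.0214 0.219 ]]
```

```bash
python3 - <<'E'
from h import *
np.set_printoptions(precision=4,suppress=True)
# depth clusters of obstacle heights near gauge, and glass
for n in('scene','side'):
    im=cv2.imread(f'pics/{n}0.png');d=np.load(f'pics/{n}0.npy')
    pts={'scene':[(361,200),(403,225),(462,262),(400,270)],'side':[(417,270),(378,300),(398,385),(375,352)]}[n]
    print(n,world(n,pts,depth=[d[v,u] for u,v in pts]))
E
```

```text
scene [[ 0.6441 -0.1827  0.0916]
 [ 0.4598 -0.1545  0.1238]
 [ 0.372  -0.25    0.0458]
 [ 0.4541 -0.1514  0.0151]]
side [[ 0.6451 -0.157   0.0719]
 [ 0.461  -0.1723  0.127 ]
 [ 0.3856 -0.2567  0.044 ]
 [ 0.4552 -0.1766  0.0169]]
```

Emit:
step_arm(xyz=[[0, 0, -0.2], [0, 0, -0.4], [0, 0, -0.6], [0, 0, -0.8], [0, 0, -0.8], [0, 0, -0.8]], yaw=[-0.01, -0.02, -0.03, -0.041, -0.041, -0.041], claw=[-1, -1, -1, -1, -1, -1])

```text
time_s: 0.65
tcp_pos: [0.1716, 0.6538, 0.3647]
eef_rot: [-179.7, -0.0, 0.1]
contact_force: [-0.5, -0.0, -1.0]
gripper_width: 0.0877
gripper_force: 0.0
```

Emit:
step_arm(xyz=[[0.5, 0.5, 0], [1, 1, 0], [1, 1, 0], [1, 1, 0], [1, 1, 0], [1, 1, 0], [1, 1, 0], [1, 1, 0]], yaw=[0, 0, 0, 0, 0, 0, 0, 0], claw=[-1, -1, -1, -1, -1, -1, -1, -1])

```text
time_s: 1.32
tcp_pos: [0.3745, 0.4488, 0.361]
eef_rot: [179.9, 0.0, -0.2]
contact_force: [-0.1, 0.8, 0.9]
gripper_width: 0.0877
gripper_force: 0.0
```

Emit:
step_arm(xyz=[[0.5, 0.5, 0], [0.95, 1, 0], [0.95, 1, 0], [0.95, 1, 0], [0.95, 1, 0], [0.95, 1, 0], [0.95, 1, 0], [0.95, 1, 0], [0.95, 1, 0], [0.95, 1, 0]], yaw=[0, 0, 0, 0, 0, 0, 0, 0, 0, 0], claw=[-1, -1, -1, -1, -1, -1, -1, -1, -1, -1])

```text
time_s: 2.15
tcp_pos: [0.5614, 0.253, 0.3603]
eef_rot: [179.9, 0.1, -0.0]
contact_force: [-0.3, 0.7, -0.6]
gripper_width: 0.0874
gripper_force: 0.0
```

```bash
python3 - <<'E'
from h import *
np.set_printoptions(precision=4,suppress=True)
print(status.get_state()['tcp_pos'],status.get_state()['eef_rot'])
c,d=cams.capture('wrist');cv2.imwrite('pics/w1.png',c);np.save('pics/w1.npy',d)
E
```

```text
[0.5614 0.253  0.3603] [179.9433   0.0998  -0.0051]
```

View pics/w1.png

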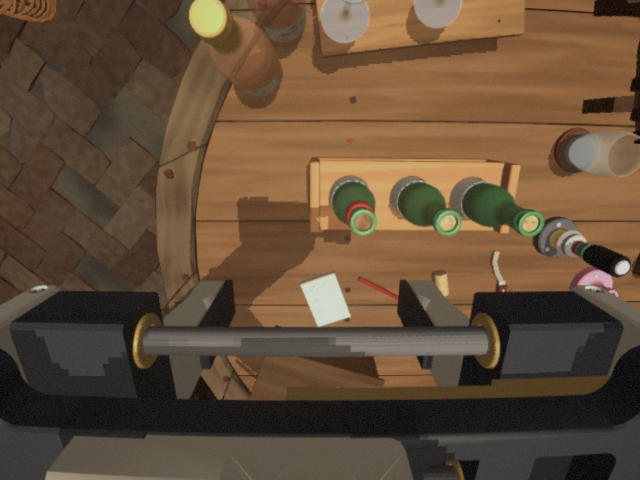

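The wrist view from above shows three rims at about (362,222) with the red ring, then (447,222) and (529,223), and the gauge cap at (622,267).

```bash
python3 - <<'E'
from h import *
np.set_printoptions(precision=4,suppress=True)
im=cv2.imread('pics/w1.png');d=np.load('pics/w1.npy')
h=cv2.cvtColor(im,cv2.COLOR_BGR2HSV)
# cork blobs: bright yellowish inside rim
for nm,(u,v) in dict(s=(362,222),b=(447,222),c=(529,223)).items():
    r=18; sub=h[v-r:v+r,u-r:u+r]
    m=cv2.inRange(sub,(12,40,120),(32,255,255))
    n,l,st,ce=cv2.connectedComponentsWithStats(m); 
    k=min(range(1,n),key=lambda i:np.hypot(*(ce[i]-r))+(1000 if st[i,4]<20 else 0)); p=ce[k]+[u-r,v-r]
    g=cv2.inRange(sub,(40,60,90),(85,255,255)); 
    print(nm,p,st[k],'depth pt',world('wrist',[p],depth=[d[int(p[1]),int(p[0])]]),'plane',world('wrist',[p],zplane=.215))
    dd=d[v-r:v+r,u-r:u+r]; vv,uu=np.mgrid[v-r:v+r,u-r:u+r]
    W=world('wrist',np.c_[uu.ravel(),vv.ravel()],depth=dd.ravel()); z=W[:,2]; t=W[(z>z.max()-.008)]
    print('  top',z.max(),len(t),(t.min(0)+t.max(0))/2,np.ptp(t,axis=0))
print('cap',world('wrist',[(622,267)],zplane=.146))
E
```

```text
s [362.8133 221.7511] [ 11  10  17  16 225] depth pt [[0.5561 0.2051 0.2151]] plane [[0.5561 0.2051 0.215 ]]
  top 0.5442425868947505 3 [0.6449 0.254  0.5442] [0. 0. 0.]
b [447.5 222.5] [ 11  11  16  16 210] depth pt [[0.5558 0.1171 0.216 ]] plane [[0.5555 0.1166 0.215 ]]
  top 0.5442425868947505 5 [0.6449 0.254  0.5442] [0. 0. 0.]
c [530.14  223.415] [ 12  11  16  16 200] depth pt [[0.5554 0.0287 0.2168]] plane [[0.5549 0.0274 0.215 ]]
  top 0.5442425868947505 3 [0.6449 0.254  0.5442] [0. 0. 0.]
cap [[ 0.4751 -0.1659  0.146 ]]
```

Emit:
step_arm(xyz=[[-0.1, 0.2, 0], [-0.2, 0.4, 0], [-0.3, 0.6, 0], [-0.4, 0.8, 0], [-0.44, 1, 0], [-0.44, 1, 0]], yaw=[0, 0, 0, 0, 0, 0], claw=[-1, -1, -1, -1, -1, -1])

```text
time_s: 2.7
tcp_pos: [0.4714, 0.0504, 0.3629]
eef_rot: [-180.0, -0.1, 0.1]
contact_force: [-0.6, 0.4, 0.7]
gripper_width: 0.0877
gripper_force: 0.0
```

Emit:
step_arm(xyz=[[0, 0.2, 0], [0, 0.4, 0], [0, 0.6, 0], [0, 0.8, 0], [0, 1, 0], [0, 1, 0]], yaw=[0, 0, 0, 0, 0, 0], claw=[-1, -1, -1, -1, -1, -1])

```text
time_s: 3.2
tcp_pos: [0.4734, -0.1511, 0.3613]
eef_rot: [179.9, 0.0, -0.1]
contact_force: [0.4, 0.3, 0.4]
gripper_width: 0.0879
gripper_force: 0.0
```

Emit:
step_arm(xyz=[[0, 0.1, 0.2], [0, 0.1, 0.4], [0, 0.1, 0.4], [0, 0.1, 0.4], [0, 0.1, 0.4]], yaw=[0, 0, 0, 0, 0], claw=[-1, -1, -1, -1, -1])

```text
time_s: 3.62
tcp_pos: [0.4754, -0.1665, 0.2839]
eef_rot: [179.9, -0.1, 0.1]
contact_force: [0.9, 0.1, -0.5]
gripper_width: 0.0874
gripper_force: 0.0
```

```bash
python3 - <<'E'
from h import *
np.set_printoptions(precision=4,suppress=True)
print(status.get_state()['tcp_pos'],status.get_state()['eef_rot'],status.get_state()['joints'])
im,d=cams.capture('wrist');cv2.imwrite('pics/w2.png',im);np.save('pics/w2.npy',d)
E
```

```text
[ 0.4754 -0.1665  0.2839] [179.9355  -0.1286   0.1396] [  3.1439   1.4426 -12.7351   0.0734 -75.6973  86.9776]
```

View pics/w2.png

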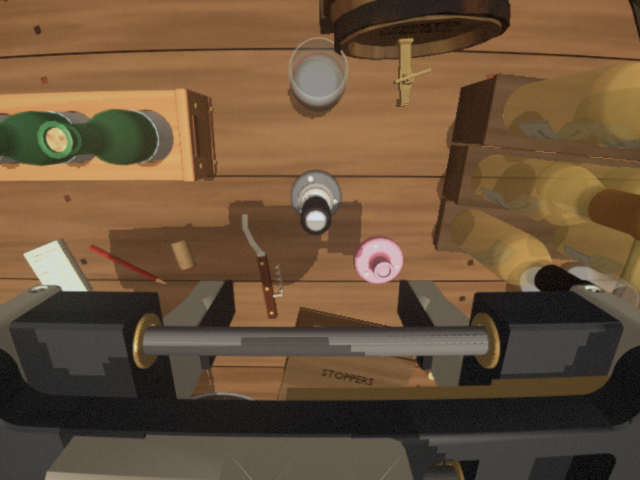

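Cap at (317,221), centred between the fingers, with the base round (317,195).

```bash
python3 - <<'E'
from h import *
np.set_printoptions(precision=4,suppress=True)
im=cv2.imread('pics/w2.png');d=np.load('pics/w2.npy')
sub=im[205:240,298:336].min(2); m=(sub>150).astype(np.uint8)
n,l,st,ce=cv2.connectedComponentsWithStats(m)
for i in range(1,n):
    if st[i,4]>20:
        p=ce[i]+[298,205]; print(st[i],p,world('wrist',[p],depth=[d[int(p[1]),int(p[0])]]),world('wrist',[p],zplane=.146))
vv,uu=np.mgrid[165:240,280:355]
W=world('wrist',np.c_[uu.ravel(),vv.ravel()],depth=d[165:240,280:355].ravel())
for lo,hi in [(.139,.15),(.1,.139),(.012,.025)]:
    t=W[(W[:,2]>lo)&(W[:,2]<hi)]; print(lo,len(t),(t.min(0)+t.max(0))/2,np.ptp(t,axis=0))
E
```

```text
[  9   6  18  19 261] [315.4674 219.7318] [[ 0.4759 -0.1661  0.1481]] [[ 0.4754 -0.1661  0.146 ]]
0.139 753 [ 0.4751 -0.1656  0.1445] [0.0312 0.0307 0.0109]
0.1 203 [ 0.4843 -0.1658  0.1194] [0.0139 0.0318 0.0387]
0.012 939 [ 0.479  -0.1654  0.0164] [0.0615 0.0696 0.0086]
```

Emit:
step_arm(xyz=[[0, 0, 0.2], [0, 0, 0.4], [0, 0, 0.6], [0, 0, 0.7], [0, 0, 0.8], [0, 0, 0.86], [0, 0, 0.86], [0, 0, 0.86]], yaw=[0, 0, 0, 0, 0, 0, 0, 0], claw=[-1, -1, -1, -1, -1, -1, -1, -1])

```text
time_s: 4.33
tcp_pos: [0.4759, -0.1665, 0.1112]
eef_rot: [180.0, -0.1, 0.1]
contact_force: [0.3, -0.5, 0.3]
gripper_width: 0.0877
gripper_force: 0.0
```

```bash
python3 - <<'E'
from h import *
print(status.get_state()['tcp_pos'],status.get_state()['contact_force'])
im,d=cams.capture('side');cv2.imwrite('pics/s3.png',im)
cv2.imwrite('pics/s3c.png',cv2.resize(im[220:380,300:480],None,fx=3,fy=3))
E
```

```text
[ 0.47587737 -0.16647826  0.11121612] [ 0.27494636 -0.50802533  0.31836046]
```

View pics/s3c.png

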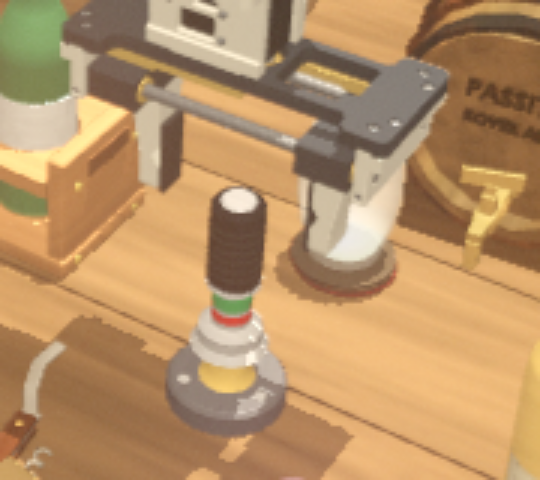

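The side crop shows the open fingers either side of the grip, but they look high in the image. I'll project the TCP to check before closing.

```bash
python3 - <<'E'
from h import *
np.set_printoptions(precision=4,suppress=True)
c=cams.calibration('side');M=np.array(c['camera_from_world'])
P=np.array([[.476,-.1665,.111],[.476,-.2105,.097],[.476,-.1225,.097],[.476,-.1665,.0875],[.476,-.1665,.146]])
r,_=cv2.Rodrigues(M[:3,:3]);print((cv2.projectPoints(P,r,M[:3,3],np.array(c['mtx']),np.array(c['D']))[0].reshape(-1,2)-[300,220])*3)
im,d=cams.capture('side')
for u,v in [(160,170),(168,150),(325,235),(140,110),(237,240),(320,165),(240,200)]:
    U,V=300+u//3,220+v//3; print(u,v,world('side',[(U,V)],depth=[d[V,U]]))
E
```

```text
[[236.7297 244.7358]
 [304.3256 292.7329]
 [169.0975 236.4058]
 [234.4097 276.9077]
 [240.2948 195.3018]]
160 170 [[ 0.4668 -0.1192  0.1505]]
168 150 [[ 0.4728 -0.121   0.1601]]
325 235 [[ 0.466  -0.223   0.1509]]
140 110 [[ 0.4669 -0.1041  0.1854]]
237 240 [[ 0.4597 -0.1747  0.1289]]
320 165 [[ 0.4365 -0.2287  0.2169]]
240 200 [[ 0.4724 -0.1683  0.1472]]
```

```bash
python3 - <<'E'
from h import *
np.set_printoptions(precision=4,suppress=True)
s=status.get_state();print(s['time_s'],s['tcp_pos'],s['joints'],s['qd'])
im,d=cams.capture('side')
for n in ['side']:
  for u,v in [(160,170),(140,110),(325,235),(237,200)]:
    U,V=300+u//3,220+v//3; print(u,v,world('side',[(U,V)],depth=[d[V,U]]))
cv2.imwrite('pics/s4c.png',cv2.resize(im[220:380,300:480],None,fx=3,fy=3))
im,d=cams.capture('wrist');cv2.imwrite('pics/w4.png',im)
m=(im[:,280:360].min(2)>150).astype(np.uint8);n,l,st,ce=cv2.connectedComponentsWithStats(m)
for i in range(1,n):
    if 100<st[i,4]<3000:
        p=ce[i]+[280,0]; print(st[i],p,world('wrist',[p],depth=[d[int(p[1]),int(p[0])]]))
E
```

```text
4.4333 [ 0.4761 -0.1667  0.1117] [  3.0822   9.0078 -27.8862   0.0372 -52.9055  87.0038] [-0.2016 -0.206  -0.4201 -0.1804  0.3718  0.0172]
160 170 [[ 0.4662 -0.1196  0.151 ]]
140 110 [[ 0.4638 -0.106   0.188 ]]
325 235 [[ 0.4661 -0.2229  0.1507]]
237 200 [[ 0.4718 -0.1667  0.1469]]
[  7  53  63  22 471] [317.2463  65.7176] [[ 0.5928 -0.1671  0.1034]]
[ 14 217  44  13 217] [315.6083 221.977 ] [[ 0.4926 -0.1664  0.0479]]
[ 20 226  32   8 181] [315.3536 229.9558] [[ 0.489  -0.1662  0.0574]]
[ 19 294  34  31 787] [315.0826 308.784 ] [[ 0.4733 -0.1662  0.1465]]
```

View pics/w4.png

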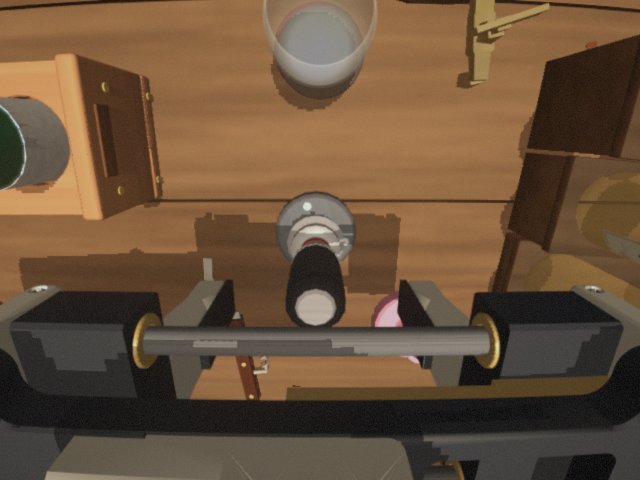

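The cap shows at (315,309), still just above the gripper opening. I'll measure the fingertips' height in the tool frame from both cameras.

```bash
python3 - <<'E'
from h import *
np.set_printoptions(precision=4,suppress=True)
im,d=cams.capture('wrist')
for u,v in [(225,284),(232,290),(407,284),(402,290),(215,300),(195,370),(315,340)]:
    print(u,v,world('wrist',[(u,v)],depth=[d[v,u]])-status.get_state()['tcp_pos'])
im,d=cams.capture('side')
vv,uu=np.mgrid[220:380,300:480]; W=world('side',np.c_[uu.ravel(),vv.ravel()],depth=d[220:380,300:480].ravel())
for lo,hi in((-.13,-.105),(-.245,-.215)):
    for z in np.arange(.09,.21,.01):
        t=W[(W[:,1]>lo)&(W[:,1]<hi)&(abs(W[:,0]-.475)<.03)&(abs(W[:,2]-z)<.005)]
        print(lo,round(z,2),len(t),t.mean(0) if len(t) else '')
E
```

```text
225 284 [[0.0094 0.0466 0.0308]]
232 290 [[0.0045 0.0441 0.0279]]
407 284 [[ 0.0097 -0.0463  0.031 ]]
402 290 [[ 0.0071 -0.0436  0.0327]]
215 300 [[0.0094 0.0468 0.048 ]]
195 370 [[-0.0061  0.048   0.0769]]
315 340 [[0.0297 0.0005 0.1075]]
-0.13 0.09 0 
-0.13 0.1 0 
-0.13 0.11 0 
-0.13 0.12 0 
-0.13 0.13 1 [ 0.4659 -0.1204  0.1347]
-0.13 0.14 54 [ 0.469  -0.1186  0.1409]
-0.13 0.15 71 [ 0.4683 -0.118   0.1502]
-0.13 0.16 68 [ 0.4683 -0.1176  0.1598]
-0.13 0.17 76 [ 0.468  -0.1176  0.1702]
-0.13 0.18 77 [ 0.4687 -0.1167  0.1797]
-0.13 0.19 46 [ 0.4662 -0.1157  0.1892]
-0.13 0.2 23 [ 0.4748 -0.1184  0.2001]
-0.245 0.09 0 
-0.245 0.1 0 
-0.245 0.11 0 
-0.245 0.12 0 
-0.245 0.13 0 
-0.245 0.14 37 [ 0.4691 -0.2229  0.1415]
-0.245 0.15 56 [ 0.4687 -0.223   0.1498]
-0.245 0.16 48 [ 0.4675 -0.2236  0.1599]
-0.245 0.17 53 [ 0.4655 -0.2234  0.1699]
-0.245 0.18 45 [ 0.4643 -0.2242  0.1792]
-0.245 0.19 0 
-0.245 0.2 0
```

Both cameras put the fingertips at z≈0.138. That is about 26 mm above the reported TCP instead of 14 mm below it, so the real gripper sits about 40 mm further back than stated. I'll trust the images and go about 33 mm lower in small steps, watching the force.

Emit:
step_arm(xyz=[[0, 0, 0.03], [0, 0, 0.06], [0, 0, 0.09], [0, 0, 0.09]], yaw=[0, 0, 0, 0], claw=[-1, -1, -1, -1])

```text
time_s: 4.97
tcp_pos: [0.4729, -0.1669, 0.0899]
eef_rot: [-180.0, 0.2, 0.0]
contact_force: [-0.0, 0.4, 0.3]
gripper_width: 0.0877
gripper_force: 0.0
```

Emit:
step_arm(xyz=[[0, 0, 0.02], [0, 0, 0.04], [0, 0, 0.06], [0, 0, 0.08], [0, 0, 0.08]], yaw=[0, 0, 0, 0, 0], claw=[-1, -1, -1, -1, -1])

```text
time_s: 5.38
tcp_pos: [0.4735, -0.1669, 0.0746]
eef_rot: [-180.0, 0.1, 0.0]
contact_force: [-0.2, -0.4, -0.5]
gripper_width: 0.0879
gripper_force: 0.0
```

```bash
python3 - <<'E'
from h import *
np.set_printoptions(precision=4,suppress=True)
s=status.get_state();print(s['tcp_pos'],s['contact_force'])
im,d=cams.capture('side');cv2.imwrite('pics/s5c.png',cv2.resize(im[220:380,300:480],None,fx=3,fy=3))
vv,uu=np.mgrid[220:380,300:480]; W=world('side',np.c_[uu.ravel(),vv.ravel()],depth=d[220:380,300:480].ravel())
for lo,hi in((-.13,-.105),(-.245,-.215)):
    t=W[(W[:,1]>lo)&(W[:,1]<hi)&(abs(W[:,0]-.475)<.03)&(W[:,2]>.07)];print(np.percentile(t[:,2],[0,1,3,10]))
E
```

```text
[ 0.4735 -0.1669  0.0746] [-0.2494 -0.3888 -0.4781]
[0.0984 0.1006 0.1034 0.1129]
[0.1002 0.1035 0.1057 0.1142]
```

View pics/s5c.png

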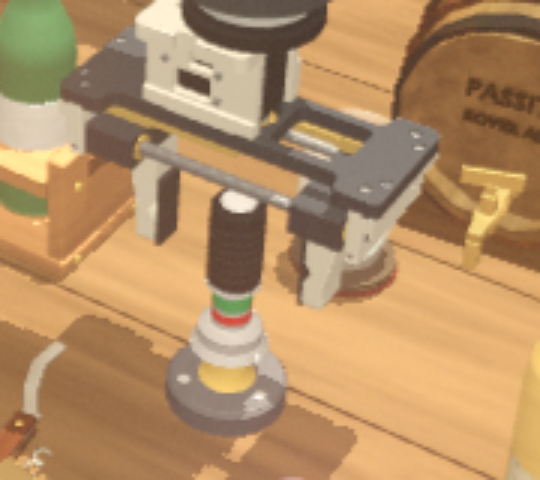

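The fingers now straddle the grip, with tips at z≈0.10. Closing.

Emit:
step_arm(xyz=[[0, 0, 0], [0, 0, 0], [0, 0, 0], [0, 0, 0], [0, 0, 0], [0, 0, 0], [0, 0, 0], [0, 0, 0], [0, 0, 0], [0, 0, 0], [0, 0, 0], [0, 0, 0]], yaw=[0, 0, 0, 0, 0, 0, 0, 0, 0, 0, 0, 0], claw=[0, 0, 0.1, 0.1, 0.2, 0.2, 0.3, 0.5, 1, 1, 1, 1], grip_force=35)

```text
time_s: 6.43
tcp_pos: [0.4741, -0.1669, 0.0756]
eef_rot: [-180.0, 0.0, 0.0]
contact_force: [0.2, 0.3, 0.6]
gripper_width: 0.031
gripper_force: 35.0
```

Emit:
step_arm(xyz=[[0, 0, 0.015], [0, 0, 0.03], [0, 0, 0.045], [0, 0, 0.05], [0, 0, 0.05], [0, 0, 0.05], [0, 0, 0.05], [0, 0, 0.05]], yaw=[0, 0, 0, 0, 0, 0, 0, 0], claw=[1, 1, 1, 1, 1, 1, 1, 1])

```text
time_s: 7.1
tcp_pos: [0.4743, -0.1669, 0.0656]
eef_rot: [180.0, -0.0, 0.1]
contact_force: [-2.1, 1.2, 5.2]
gripper_width: 0.0313
gripper_force: 35.0
```

```bash
python3 - <<'E'
from h import *
np.set_printoptions(precision=4,suppress=True)
s=status.get_state();print(s['tcp_pos'],s['contact_force'],s['moment'],s['eef_rot'])
im,d=cams.capture('side');cv2.imwrite('pics/s6c.png',cv2.resize(im[270:370,340:420],None,fx=6,fy=6))
E
```

```text
[ 0.4743 -0.1669  0.0656] [-2.1024  1.1888  5.2111] [ 0.4454  0.5585 -0.0081] [179.9951  -0.0106   0.0559]
```

View pics/s6c.png

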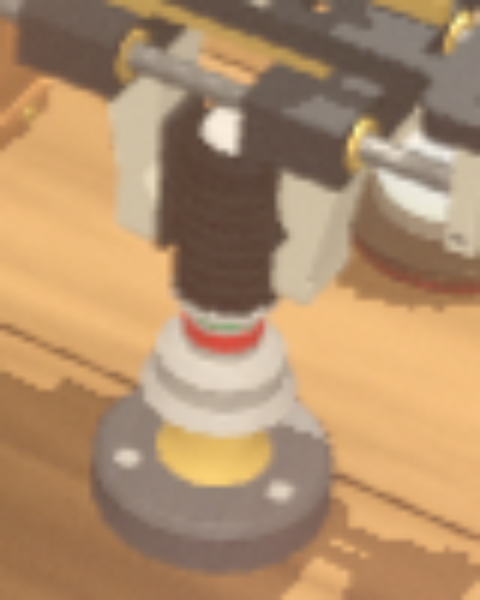

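The grip edge is on the green band and the gauge is seated upright with about 5 N. It has been held for 0.4 s. Now lift and travel.

Emit:
step_arm(xyz=[[0, 0, -0.05], [0, 0, -0.1], [0, 0, -0.2], [0, 0, -0.35], [0, 0, -0.55], [0, 0, -0.75], [0, 0, -0.95], [0, 0, -1], [0, 0, -1]], yaw=[0, 0, 0, 0, 0, 0, 0, 0, 0], claw=[1, 1, 1, 1, 1, 1, 1, 1, 1])

```text
time_s: 7.9
tcp_pos: [0.4756, -0.1671, 0.2698]
eef_rot: [180.0, -0.4, 0.1]
contact_force: [-0.4, 0.3, -2.6]
gripper_width: 0.0316
gripper_force: 35.0
```

Emit:
step_arm(xyz=[[0, 0, -0.15], [0, 0, -0.25], [0, -0.1, -0.25], [0, -0.25, -0.25], [0.1, -0.4, -0.25], [0.2, -0.55, -0.25], [0.3, -0.7, -0.25], [0.41, -0.85, -0.25], [0.41, -1, -0.25], [0.41, -1, -0.25]], yaw=[0, 0, 0, 0, 0, 0, 0, 0, 0, 0], claw=[1, 1, 1, 1, 1, 1, 1, 1, 1, 1])

```text
time_s: 8.73
tcp_pos: [0.5558, 0.0373, 0.3125]
eef_rot: [180.0, 0.3, 0.2]
contact_force: [-0.9, -1.2, -1.7]
gripper_width: 0.0313
gripper_force: 35.0
```

Emit:
step_arm(xyz=[[0, -0.1, 0], [0, -0.25, 0], [0, -0.4, 0], [0, -0.55, 0], [0, -0.7, 0], [0, -0.8, 0], [0, -0.855, 0], [0, -0.855, 0], [0, -0.855, 0], [0, -0.855, 0], [0, -0.855, 0]], yaw=[0, 0, 0, 0, 0, 0, 0, 0, 0, 0, 0], claw=[1, 1, 1, 1, 1, 1, 1, 1, 1, 1, 1])

```text
time_s: 9.65
tcp_pos: [0.5557, 0.203, 0.3154]
eef_rot: [180.0, 0.0, -0.0]
contact_force: [-0.4, -0.3, -2.1]
gripper_width: 0.0316
gripper_force: 35.0
```

Emit:
step_arm(xyz=[[0, 0, 0.1], [0, 0, 0.2], [0, 0, 0.24], [0, 0, 0.24], [0, 0, 0.24], [0, 0, 0.24]], yaw=[0, 0, 0, 0, 0, 0], claw=[1, 1, 1, 1, 1, 1])

```text
time_s: 10.15
tcp_pos: [0.5565, 0.204, 0.269]
eef_rot: [-180.0, -0.1, 0.0]
contact_force: [-0.5, -0.1, -1.5]
gripper_width: 0.0309
gripper_force: 35.0
```

```bash
python3 - <<'E'
from h import *
np.set_printoptions(precision=4,suppress=True)
s=status.get_state();print(s['tcp_pos'],s['eef_rot'],s['contact_force'])
a,_=cams.capture('scene');b,_=cams.capture('side')
cv2.imwrite('pics/sc7.png',a);cv2.imwrite('pics/sd7.png',b)
cv2.imwrite('pics/c7.png',np.hstack([cv2.resize(a[150:250,185:250],None,fx=6,fy=6,interpolation=2),cv2.resize(b[110:210,205:270],None,fx=6,fy=6,interpolation=2)]))
E
```

```text
[0.5565 0.204  0.269 ] [-179.9677   -0.0962    0.033 ] [-0.4902 -0.0652 -1.5   ]
```

View pics/c7.png

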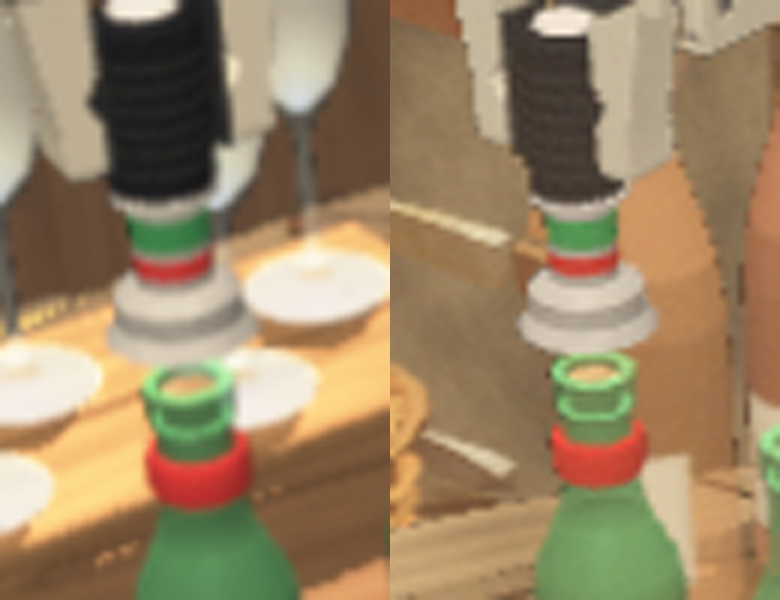

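In both views the gauge axis, extended down from the bell, meets the sample's rim: scene (189,383) and side (592 against 594, 372), within about 0.5 mm. Lowering slowly.

Emit:
step_arm(xyz=[[0, 0, 0.03], [0, 0, 0.06], [0, 0, 0.08], [0, 0, 0.1], [0, 0, 0.115], [0, 0, 0.13], [0, 0, 0.14], [0, 0, 0.15], [0, 0, 0.15], [0, 0, 0.15]], yaw=[0, 0, 0, 0, 0, 0, 0, 0, 0, 0], claw=[1, 1, 1, 1, 1, 1, 1, 1, 1, 1])

```text
time_s: 11.08
tcp_pos: [0.5561, 0.2042, 0.2381]
eef_rot: [-180.0, -0.0, 0.1]
contact_force: [-1.2, -0.5, 4.6]
gripper_width: 0.0313
gripper_force: 35.0
```

Emit:
step_arm(xyz=[[0, 0, 0.01], [0, 0, 0.015], [0, 0, 0.015], [0, 0, 0.015]], yaw=[0, 0, 0, 0], claw=[1, 1, 1, 1])

```text
time_s: 11.42
tcp_pos: [0.556, 0.2042, 0.2348]
eef_rot: [-180.0, -0.0, 0.0]
contact_force: [-1.5, -0.9, 4.4]
gripper_width: 0.0315
gripper_force: 35.0
```

```bash
python3 - <<'E'
from h import *
np.set_printoptions(precision=4,suppress=True)
for n in ('scene','side'):
    im,_=cams.capture(n); cv2.imwrite(f'pics/{n}8.png',im)
    s=status.get_state();print(s['tcp_pos'],s['eef_rot'],s['contact_force'],s['moment'])
a=cv2.imread('pics/scene8.png');b=cv2.imread('pics/side8.png')
cv2.imwrite('pics/c8.png',np.hstack([cv2.resize(a[150:250,185:250],None,fx=6,fy=6,interpolation=2),cv2.resize(b[110:210,205:270],None,fx=6,fy=6,interpolation=2)]))
E
```

```text
[0.556  0.2042 0.2348] [-179.9913   -0.0238    0.0498] [-1.6002 -0.287   4.3192] [-0.2722  0.4302 -0.0107]
[0.556  0.2042 0.2349] [-179.9919   -0.0274    0.0496] [-0.6829 -1.0079  5.9718] [-0.243   0.4059  0.0511]
```

View pics/c8.png

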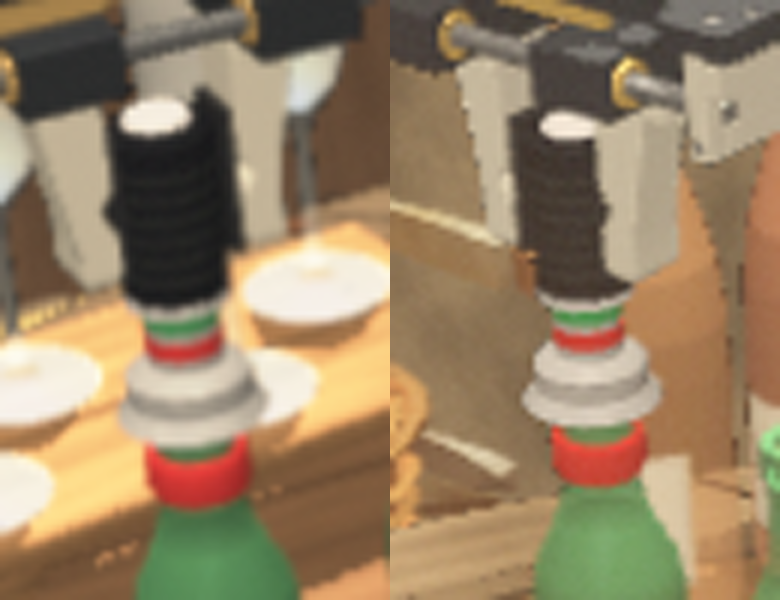

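The bell sits over the rim, the gauge is upright, about half of the green band shows (foot pushed in about 8 mm), and the force is about 6 N. Handing in.

```bash
python3 -c "
from plant import job
print(job.close_job())"
```

```text
the job is handed in; nothing more can be done
None
```

I checked the gauge's zero on the setting block, then pressed it onto the red-ring bottle with the grip's edge on the green band (about 8 mm in, about 6 N), and handed the job in; hand-in returned no verdict.

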